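Clear the sprung chamber cover and hold it just under its balance point

ROBOT

A 6-joint arm with a two-finger parallel gripper is mounted at the origin on the work surface. World frame = base frame: x ahead of the robot, y to its left, z up, the work surface at z = 0. Lengths are in m, angles in rad, forces in N, time in s.
With the tool pointing down it reaches from about 0.375 to 0.925 m from the base axis. Payload 5.7 kg.
Tool frame: the origin (TCP) lies midway between the tips of the shut fingers; the grasp point (between the pads) lies 19 mm behind it; z points along the fingers, x is the direction in which the jaws open and shut, and the axes are right-handed (so a half turn about z gives the same grasp; the last joint's range is limited). The gripper opens to 85 mm and grips with 20 to 120 N. Pads are 22 mm wide; open, the fingers measure 114 mm over their backs; the gripper's body (76 mm by 85 mm) begins 54 mm behind the grasp point. The pads swing forward as they close: fully open they stand 13 mm farther back than shut.
Start: joints at [-1.274, 0.359, 1.51, -0, 1.272, -0.115], TCP at [0.24, -0.55, 0.231] pointing down, gripper open.
Joint ranges: [-2.97, 2.97], [-1.01, 2.36], [0.21, 2.38], [-0.96, 4.11], [0.2, 2.71], [-2.98, 2.98]. Speed limits (rad/s): [2.39, 2.39, 3.14, 3.14, 3.14, 3.14].

INTERFACE

Orientations are given as a rotation vector (axis times angle).
In Python, from station import ctrl, cams gives the robot as it stands. The module is installed in compiled form; this text tells all that it offers.
- The arm moves only by the tool send_rows, never from a script. Its argument "deltas" is text: rows parted by semicolons, each of 7 numbers parted by spaces: the opening, from -1 (shut) to 1 (fully open), then the shift along the tool's x, y, z in m, then the turn, a rotation vector about the tool's x, y, z in degrees. In form: hand x y z wx wy wz; .... A call has 1 to 8 rows; each row is the pose to reach, as a shift and turn from the pose commanded when the call began, along the tool's axes at that moment; what a row does not reach only later rows make up. A row lasts 1/12 s, in which the tool goes at most 41.7 mm and 7.16 degrees, less where a joint would pass 70% of its speed; a pose out of reach is approached as far as the arm can. A call with a gripper value outside its range is refused whole. The fingers move at their own pace and stop on an object; "newtons" is the grip in N (left out, the last holds). Time passes only in rows, so rows that repeat a pose let the fingers close. It gives the time, the measured TCP pose, the force and the opening at its end, in the units of the state.
- ctrl.get_obs(): the state, without advancing time (a new reading comes with each control period).
- cams.read_camera(name): name is "scene" or "side" or "wrist"; returns a dict with "color" (420x560x3 uint8, red, green, blue), "camera_matrix" (3x3 intrinsics, pixels), "R" (3x3) and "t" (3): a world point X has camera coordinates R X + t; the wrist camera has in their place "mount" (4x4, takes a point from camera to tool coordinates, whose origin is the TCP and whose axes are the tool frame's). Camera axes: x right, y down, z forward; pixel columns grow to the right and rows downward; lengths in m; the calibration is good to about 2 mm. A picture is of the moment at which its call begins: read the wrist's pose just before it. There is no depth.
- ctrl.hand_in(): hands the job in, once; it reports no verdict.
The state is a dict: "t": time; "joints": joint angles; "joint_velocities": joint speeds; "effort": joint torques, N m; "ee_pos": TCP position; "eef_rot": TCP orientation; "contact_force": force on the tool from outside, world axes, zero at the start; "moment": the same for the moment, N m; "gripper_width": finger opening in m.
Only numpy, scipy, OpenCV 4.12 (cv2) and the standard library are available. Lean on these libraries where they do the work, as an engineer would, in place of code of your own. Each camera call takes 0.05 s, during which the arm holds its last target.

TASK

Take the bronze shackle off the cover of the calibration chamber and lay it, not drop it, flat in the shallow grey tray. Then raise the sprung cover past its balance point (50 degrees open) to at least 55 degrees, bring it back down and hold it still just below the balance point, between 40 and 48 degrees open, so that it would fall shut by itself if released. The program finishes while the gripper is still holding the cover there; leave the other things on the bench where they are.

Things in the scene. Friction and masses are not known exactly. Their poses are not given: they have to be found in the camera images.
- chamber: White open-topped calibration chamber, 175 (x) x 220 (y) mm, rim 92 mm up, fixed. Origin at the centre of its underside, on the bench. Its x axis points from the cover's bar to the hinge (away from the robot), z up. The hinge line runs along the chamber's y, 87.5 mm from the origin along +x and 100 mm above the bench.
- cover_bar (a point): Centre of the round steel bar on the cover's free edge: 12 mm thick, 140 mm long, along the chamber's y, a stem at each end; 217 mm from the hinge line and level with it when shut (100 mm above the bench), 36 mm free gap to the cover's edge. The cover is a 2 kg plate 173 x 220 x 16 mm, its top 108 mm up when shut. The bar may turn between the fingers, which may stay upright.
- cover (a joint): Opening angle of the cover, rad: 0 = shut (flat), opens upward, stop at 1.2. The spring just carries it at 0.873 (50 degrees, the balance point): below that it falls shut, above it swings open to the stop. Raising it from shut takes about 2.5 N at the bar, under 1.5 N within 10 degrees of balance.
- shackle_mid (a point): Centre of the bronze shackle lying flat on the shut cover, 8 mm above what it lies on. Two round legs 16 mm thick run along its x axis, 56 mm over their outsides; the bow is at +x (to 46 mm), the cross pin at x = -30 mm (ends 40 mm to either side). 16 mm high, about 0.3 kg. Grip it here across both legs, closing along its y axis.
- tray_in (a point): Centre of the inner floor of the shallow grey plastic tray, 200 (x) x 170 (y) mm outside, 18 mm high, walls and floor 6 mm thick, fixed to the bench. Axes along its sides.
- block_mid (a point): White nylon mounting block, 80 x 50 x 35 mm, its centre; not to be disturbed.
- housing_mid (a point): Titanium conductivity housing, a cylinder 60 mm in diameter and 125 mm tall standing upright, its centre; not to be disturbed.
- testbox_mid (a point): Black push button test box, 100 x 70 x 45 mm, its centre; not to be disturbed.
- guard_mid (a point): Orange sensor guard, a cage 56 mm in diameter and 70 mm tall standing upright, its centre; not to be disturbed.
- bottle_mid (a point): Clear sample bottle, 60 mm in diameter, 130 mm tall, its centre; not to be disturbed.
- driver_grip (a point): Screwdriver lying on the bench, its handle; not to be disturbed.
Not all that is in view belongs to the job. There is more than one size of the part that bears shackle_mid; the job needs the smallest.

How it is judged:
By the outcome, as a careful person would: the job done as asked, in the order asked, and still so for the second after the job is handed in, while the arm keeps its last pose, push and grip.
It also fails if it takes over 56 s, if anything falls off the work surface, if the arm or the gripper's body presses on something with over 40 N, if the wrist force passes 120 N, or if a joint passes its speed limit or range.

## Working session

There is one attempt and no reset: what is moved stays moved. The work goes in short steps, Python scripts to look and compute and a tool call to move; the robot and the scene stay as the last step left them, time stands still between calls to the robot, and variables do not carry over. Pictures are saved under pics/ and viewed, and the job is handed in when it is done.

Besides the shell and the picture viewer there is one more tool, called after "Emit:" as name(argument=value, ...) on one line, values as JSON. send_rows: Moves the arm, as the interface text tells. Its arguments: {"type":"object","properties":{"deltas":{"type":"string"},"newtons":{"type":"number"}},"required":["deltas"]}

```bash
mkdir -p pics; ls; python3 - <<'E'
from station import ctrl, cams
import cv2
o=ctrl.get_obs(); print(o)
for n in ["scene","side","wrist"]:
    c=cams.read_camera(n); cv2.imwrite(f"pics/{n}0.png",c["color"][:,:,::-1])
    print(n,{k:v for k,v in c.items() if k!="color"})
E
```

```text
pics
{'t': 0.0, 'joints': array([-1.27414926e+00,  3.59494758e-01,  1.51146784e+00,  2.41108916e-05,
        1.27253818e+00, -1.15081287e-01]), 'joint_velocities': array([-0.00149631,  0.00203097, -0.0022236 ,  0.00115673,  0.00061765,
       -0.00071225]), 'effort': array([ 1.44021164e-04, -5.27615476e+01, -2.78623438e+01,  7.51652624e-05,
        1.33287645e-02,  4.29873489e-05]), 'ee_pos': array([ 0.23991766, -0.54916695,  0.23044625]), 'eef_rot': array([-2.62758339e+00,  1.71977351e+00,  2.27874398e-03]), 'contact_force': array([0.98258722, 0.43349155, 0.6418607 ]), 'moment': array([ 0.01275496, -0.0021913 ,  0.03428191]), 'gripper_width': 0.08530237656660035}
scene {'camera_matrix': array([[408.83575678,   0.        , 280.88921076],
       [  0.        , 408.83575678, 209.2150187 ],
       [  0.        ,   0.        ,   1.        ]]), 'R': array([[-0.65176548,  0.75840043, -0.00552624],
       [ 0.63859406,  0.5448445 , -0.54345386],
       [-0.4091447 , -0.35773349, -0.83942085]]), 't': array([ 0.32256282, -0.259957  ,  1.51937868])}
side {'camera_matrix': array([[541.80798233,
[... 167 characters left out ...]
3581,  0.02244296],
       [-0.1806634 , -0.44412888, -0.87755927],
       [ 0.37365955,  0.79435036, -0.47894263]]), 't': array([-0.4811719 ,  0.17714878,  1.57133852])}
wrist {'camera_matrix': array([[319.90335357,   0.        , 279.0050928 ],
       [  0.        , 319.90335357, 207.81513325],
       [  0.        ,   0.        ,   1.        ]]), 'mount': array([[ 9.99999878e-01,  3.96024738e-04, -2.93839431e-04,
        -4.96219416e-04],
       [-2.85242062e-04,  9.50595421e-01,  3.10432383e-01,
        -7.96055841e-02],
       [ 4.02261321e-04, -3.10432262e-01,  9.50595418e-01,
        -1.43357014e-01],
       [ 0.00000000e+00,  0.00000000e+00,  0.00000000e+00,
         1.00000000e+00]])}
```

View pics/scene0.png

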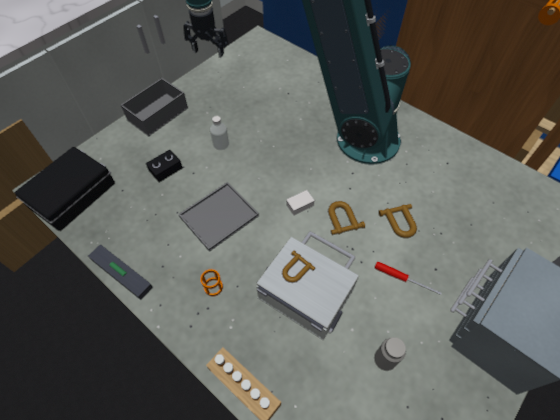

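View pics/side0.png

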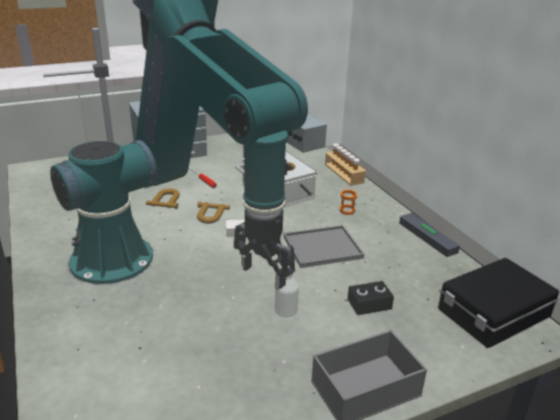

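View pics/wrist0.png

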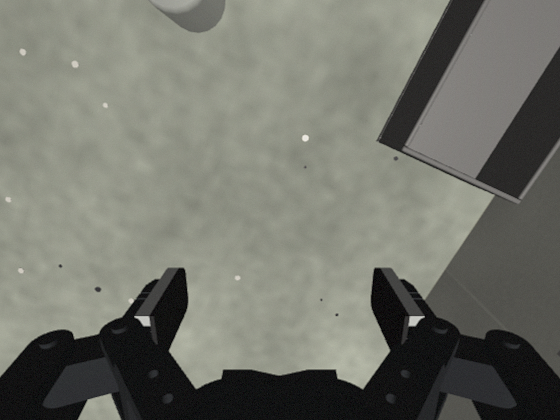

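The scene shows three shackles: one on the cover at (297,268), and two larger-looking ones on the bench at (345,218) and (401,221). The shallow tray is at (218,215); a deep bin at (155,105) is a decoy. I choose the shackle on the cover and will check it in enlarged crops.

```bash
python3 - <<'E'
import cv2
a=cv2.imread("pics/scene0.png")
cv2.imwrite("pics/c1.png",cv2.resize(a[225:335,250:370],None,fx=5,fy=5,interpolation=cv2.INTER_CUBIC))
cv2.imwrite("pics/c2.png",cv2.resize(a[175:255,170:265],None,fx=6,fy=6,interpolation=cv2.INTER_CUBIC))
E
```

```text
(no output)
```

View pics/c1.png

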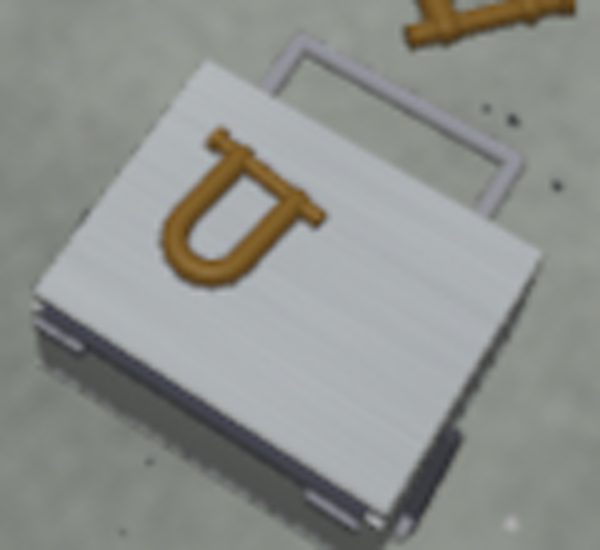

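View pics/c2.png

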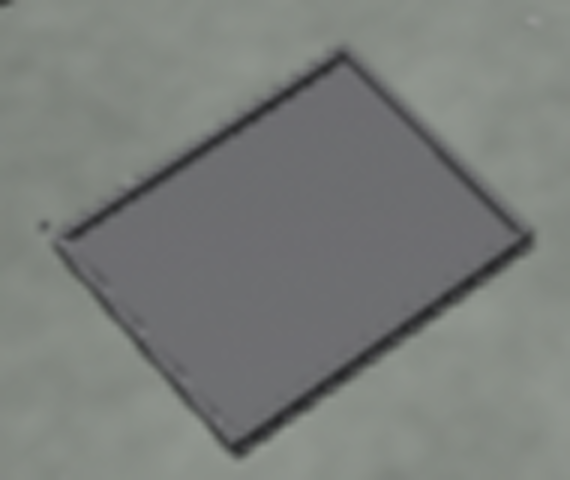

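The crop shows one U-shaped shackle on the cover: pin ends at (217,138) and (318,218), bow near (195,275). The cover corners, bar and tray corners are all clear.

```bash
cat > h.py <<'E'
import numpy as np
from station import ctrl, cams
from scipy.spatial.transform import Rotation as Rn
def ray(c,uv,z):
    K,R,t=c["camera_matrix"],c["R"],c["t"]
    d=R.T@np.linalg.inv(K)@np.array([uv[0],uv[1],1.]); o=-R.T@t
    return o+d*(z-o[2])/d[2]
def wristcam(c,o):
    R=Rn.from_rotvec(o["eef_rot"]).as_matrix(); m=c["mount"]
    Rwc=R@m[:3,:3]; p=R@m[:3,3]+o["ee_pos"]
    return dict(camera_matrix=c["camera_matrix"],R=Rwc.T,t=-Rwc.T@p,color=c["color"])
def proj(c,X):
    X=np.atleast_2d(X); p=(c["R"]@X.T).T+c["t"]; q=(c["camera_matrix"]@p.T).T
    return q[:,:2]/q[:,2:]
E
python3 - <<'E'
from h import *
c=cams.read_camera("scene")
np.set_printoptions(precision=4,suppress=True)
def m(l,s,ox,oy,z): return np.array([ray(c,((x+.5)/s-.5+ox,(y+.5)/s-.5+oy),z) for x,y in l])
cov=m([(208,62),(540,253),(388,512),(37,292)],5,250,225,.108); print("cover",cov,"mean",cov.mean(0))
print([np.linalg.norm(cov[i]-cov[i-1]) for i in range(4)])
def ang(d): return np.degrees(np.arctan2(d[1],d[0]))
print("ang x", ang(cov[3]-cov[0]),ang(cov[2]-cov[1]),"y",ang(cov[0]-cov[1]),ang(cov[3]-cov[2]))
bar=m([(305,42),(522,160)],5,250,225,.103); print("bar",bar,bar.mean(0),np.linalg.norm(bar[0]-bar[1]))
sh=m([(217,138),(318,218)],5,250,225,.118); print("pin",sh,sh.mean(0),np.linalg.norm(sh[0]-sh[1]),ang(sh[0]-sh[1]))
b=m([(198,283)],5,250,225,.114);print("bow",b,ang(b[0]-sh.mean(0)),np.linalg.norm((b[0]-sh.mean(0))[:2]))
tr=m([(343,52),(530,238),(237,450),(60,240)],6,170,175,.018); print("tray",tr,tr.mean(0),[np.linalg.norm(tr[i]-tr[i-1]) for i in range(4)],[ang(tr[i]-tr[i-1]) for i in range(4)])
# others rough
for n,uv,z in [("block",(300,202),.018),("bottle",(219,133),.065),("guard",(211,282),.035),("housing",(393,350),.06),("drv",(391,271),.015),("testbox",(164,165),.022),("rack",(243,385),.03)]:
    print(n,ray(c,uv,z))
E
```

```text
cover [[0.5497 0.0869 0.108 ]
 [0.5235 0.2993 0.108 ]
 [0.6895 0.3221 0.108 ]
 [0.7173 0.1074 0.108 ]] mean [0.62   0.2039 0.108 ]
[np.float64(0.16888454351234047), np.float64(0.2140873007367049), np.float64(0.16756636450453824), np.float64(0.21645067407920415)]
ang x 6.990915073452306 7.797343936571781 y -82.97147823368243 -82.61856262075693
bar [[0.5008 0.1194 0.103 ]
 [0.4815 0.2588 0.103 ]] [0.4911 0.1891 0.103 ] 0.1407094672246188
pin [[0.5878 0.125  0.118 ]
 [0.5894 0.1976 0.118 ]] [0.5886 0.1613 0.118 ] 0.07259472963772408 -91.28481230290056
bow [[0.6592 0.1713 0.114 ]] 8.088816260651326 0.07134909905319133
tray [[ 0.4927 -0.2445  0.018 ]
 [ 0.5159 -0.0797  0.018 ]
 [ 0.7076 -0.1072  0.018 ]
 [ 0.6814 -0.2717  0.018 ]] [ 0.5994 -0.1758  0.018 ] [np.float64(0.19066161608608806), np.float64(0.16635738809760478), np.float64(0.19369340075272862), np.float64(0.1665632979334495)] [np.float64(171.7809874354246), np.float64(81.98629138171407), np.float64(-8.16305499976952), np.float64(-99.05685855589743)]
block [ 0.3907 -0.0064  0.018 ]
bottle [ 0.374  -0.3934  0.065 ]
guard [ 0.7812 -0.019   0.035 ]
housing [0.6128 0.4802 0.06  ]
drv [0.4051 0.3542 0.015 ]
testbox [ 0.5806 -0.4652  0.022 ]
rack [0.9214 0.2408 0.03  ]
```

```bash
cat >> h.py <<'E'
def down(yaw_deg):  # tool z down, tool x at yaw in world
    a=np.radians(yaw_deg); x=np.array([np.cos(a),np.sin(a),0]); z=np.array([0,0,-1.]); return np.column_stack([x,np.cross(z,x),z])
def plan(p,yaw):
    o=ctrl.get_obs(); R=Rn.from_rotvec(o["eef_rot"]).as_matrix()
    d=R.T@(np.array(p)-o["ee_pos"]); w=np.degrees(Rn.from_matrix(R.T@down(yaw)).as_rotvec())
    print("t",round(o["t"],2),"pos",o["ee_pos"].round(4),"yaw",np.degrees(np.arctan2(R[1,0],R[0,0])).round(2),"tilt",R[:,2].round(4),"F",o["contact_force"].round(1),"w",round(o["gripper_width"],4),"q6",o["joints"][5].round(2))
    print("delta mm",(d*1000).round(1),"rot",w.round(2))
E
python3 - <<'E'
from h import *
plan((0.60,0.16,0.29),90); plan((0.60,0.16,0.29),-90)
E
```

```text
t 0.2 pos [ 0.24   -0.5494  0.2307] yaw -66.41 tilt [-4.0e-04  1.2e-03 -1.0e+00] F [0.7 0.1 0.4] w 0.0851 q6 -0.12
delta mm [-506.1 -613.8  -58.6] rot [-1.0000e-01  1.0000e-02 -1.5641e+02]
t 0.2 pos [ 0.24   -0.5494  0.2307] yaw -66.41 tilt [-4.0e-04  1.2e-03 -1.0e+00] F [0.7 0.1 0.4] w 0.0851 q6 -0.12
delta mm [-506.1 -613.8  -58.6] rot [1.000e-02 7.000e-02 2.359e+01]
```

Emit:
send_rows(deltas="1 -0.024 -0.029 -0.010 0 0 0; 1 -0.048 -0.058 -0.020 0 0 0; 1 -0.072 -0.087 -0.030 0 0 0; 1 -0.096 -0.116 -0.040 0 0 0; 1 -0.121 -0.147 -0.046 0 0 0; 1 -0.146 -0.178 -0.052 0 0 0; 1 -0.171 -0.209 -0.056 0 0 0; 1 -0.196 -0.239 -0.058 0 0 0")

```text
t: 0.87
ee_pos: [0.3814, -0.2729, 0.29]
eef_rot: [2.628, -1.721, 0.002]
contact_force: [0.4, -0.4, -0.1]
gripper_width: 0.0856
```

```bash
python3 - <<'E'
from h import *
plan((0.60,0.16,0.29),-90)
E
```

```text
t 0.87 pos [ 0.3814 -0.2729  0.29  ] yaw -66.43 tilt [ 1.e-03 -7.e-04 -1.e+00] F [ 0.4 -0.4 -0.1] w 0.0856 q6 0.39
delta mm [-3.094e+02 -3.735e+02 -1.000e-01] rot [-0.05 -0.05 23.57]
```

Emit:
send_rows(deltas="1 -0.026 -0.031 0 0 0 0; 1 -0.052 -0.062 0 0 0 0; 1 -0.078 -0.093 0 0 0 0; 1 -0.104 -0.124 0 0 0 0; 1 -0.130 -0.155 0 0 0 0; 1 -0.156 -0.187 0 0 0 0; 1 -0.180 -0.217 0 0 0 0; 1 -0.205 -0.247 0 0 0 0")

```text
t: 1.53
ee_pos: [0.5255, 0.0142, 0.2893]
eef_rot: [2.629, -1.72, 0.0]
contact_force: [0.4, -0.5, -0.5]
gripper_width: 0.0857
```

```bash
python3 - <<'E'
from h import *
plan((0.60,0.16,0.29),-90)
E
```

```text
t 1.53 pos [0.5255 0.0142 0.2893] yaw -66.38 tilt [ 1.e-04 -1.e-04 -1.e+00] F [ 0.4 -0.5 -0.5] w 0.0857 q6 1.05
delta mm [-103.7 -126.7   -0.7] rot [-1.000e-02 -1.000e-02  2.362e+01]
```

Emit:
send_rows(deltas="1 -0.026 -0.032 0 0 0 -6; 1 -0.052 -0.064 0 0 0 -6; 1 -0.078 -0.096 0 0 0 6; 1 -0.104 -0.127 0 0 0 12; 1 -0.104 -0.127 0 0 0 18; 1 -0.104 -0.127 0 0 0 23.6; 1 -0.104 -0.127 0 0 0 23.6; 1 -0.104 -0.127 0 0 0 23.6")

```text
t: 2.2
ee_pos: [0.5995, 0.1584, 0.289]
eef_rot: [2.224, -2.218, -0.001]
contact_force: [0.1, 0.3, -0.0]
gripper_width: 0.0852
```

```bash
python3 - <<'E'
from h import *
import cv2
plan((0.60,0.16,0.29),-90)
o=ctrl.get_obs(); c=cams.read_camera("wrist"); cv2.imwrite("pics/w1.png",c["color"][:,:,::-1])
import pickle; pickle.dump((o,c),open("w1.pkl","wb"))
E
```

```text
t 2.2 pos [0.5995 0.1584 0.289 ] yaw -89.86 tilt [-8.e-04 -0.e+00 -1.e+00] F [ 0.1  0.3 -0. ] w 0.0852 q6 1.72
delta mm [-1.6 -0.5 -1. ] rot [ 0.04 -0.    0.14]
```

View pics/w1.png

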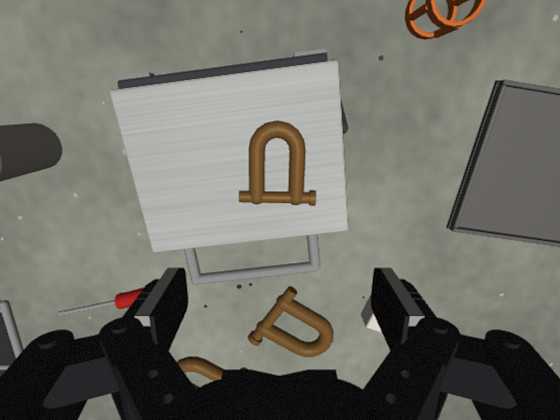

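The wrist picture shows the shackle clearly: pin (240,197)–(316,198), bow top (276,122). The cover corners are (112,91), (338,61), (347,229) and (154,251), and the bar runs (193,279)–(316,266).

```bash
python3 - <<'E'
from h import *
import pickle
np.set_printoptions(precision=4,suppress=True)
o,c=pickle.load(open("w1.pkl","rb")); c=wristcam(c,o)
ang=lambda d: np.degrees(np.arctan2(d[1],d[0]))
m=lambda l,z: np.array([ray(c,p,z) for p in l])
s=m([(240,197),(316,198),(250,175),(304,175),(276,122)],.116); print(s, "pin mid",(s[0]+s[1])[:]/2,"len",np.linalg.norm(s[0]-s[1]),"legmid",(s[2]+s[3])/2,np.linalg.norm(s[2]-s[3]))
print("len bow-pin",np.linalg.norm(s[4]-(s[0]+s[1])/2),ang(s[4]-(s[0]+s[1])/2),"pin dir",ang(s[0]-s[1]))
v=m([(112,91),(338,61),(347,229),(154,251)],.108); print(v,v.mean(0),[ (np.linalg.norm(v[i]-v[i-1]).round(4),ang(v[i]-v[i-1]).round(1)) for i in range(4)])
b=m([(193,279),(316,266)],.100); print(b,b.mean(0),np.linalg.norm(b[0]-b[1]),ang(b[0]-b[1]))
cc=v.mean(0)
# consistency from the other cameras
S=cams.read_camera("scene"); print(proj(S,[s[0],s[1],s[4],b.mean(0)]))
plan(((s[2]+s[3])[0]/2,(s[2]+s[3])[1]/2,.289),-90)
E
```

```text
[[0.587  0.199  0.116 ]
 [0.5862 0.1208 0.116 ]
 [0.6101 0.1881 0.116 ]
 [0.6103 0.1338 0.116 ]
 [0.6618 0.162  0.116 ]] pin mid [0.5866 0.1599 0.116 ] len 0.07824286484579572 legmid [0.6102 0.161  0.116 ] 0.05435023276249899
len bow-pin 0.07520240460368328 1.5717210889421365 pin dir 89.37238875167976
[[0.6895 0.3183 0.108 ]
 [0.7162 0.1045 0.108 ]
 [0.5487 0.0847 0.108 ]
 [0.5217 0.2982 0.108 ]] [0.619  0.2014 0.108 ] [(np.float64(0.169), np.float64(6.8)), (np.float64(0.2154), np.float64(-82.9)), (np.float64(0.1687), np.float64(-173.2)), (np.float64(0.2153), np.float64(97.2))]
[[0.4816 0.26   0.1   ]
 [0.4992 0.1157 0.1   ]] [0.4904 0.1878 0.1   ] 0.1453990252220985 96.9319012603637
[[314.1119 268.2315]
 [292.1869 251.2652]
 [285.9117 279.466 ]
 [331.6053 244.649 ]]
t 2.3 pos [0.5995 0.1579 0.2893] yaw -89.86 tilt [-0.0003  0.0001 -1.    ] F [-0.5  0.2  0.2] w 0.0854 q6 1.71
delta mm [ -3.1 -10.7   0.3] rot [0.02 0.   0.14]
```

Emit:
send_rows(deltas="1 -0.003 -0.017 0.03 0 0 0.8; 1 -0.003 -0.0175 0.065 0 0 0.8; 1 -0.003 -0.0175 0.1 0 0 0.8; 1 -0.003 -0.0175 0.13 0 0 0.8; 1 -0.003 -0.0175 0.147 0 0 0.8; 1 -0.003 -0.0175 0.147 0 0 0.8; 1 -0.003 -0.0175 0.147 0 0 0.8")

```text
t: 2.88
ee_pos: [0.6166, 0.1607, 0.1418]
eef_rot: [2.205, -2.235, -0.002]
contact_force: [0.5, 0.0, 0.3]
gripper_width: 0.0857
```

```bash
python3 - <<'E'
from h import *
import cv2
plan((0.617,0.161,0.107),-89)
o=ctrl.get_obs(); c=cams.read_camera("wrist"); cv2.imwrite("pics/w2.png",c["color"][:,:,::-1])
c=cams.read_camera("side"); cv2.imwrite("pics/s2.png",cv2.resize(c["color"][120:260,200:350,::-1],None,fx=4,fy=4))
E
```

```text
t 2.88 pos [0.6166 0.1607 0.1418] yaw -90.76 tilt [-2.1e-03 -2.0e-04 -1.0e+00] F [0.5 0.  0.3] w 0.0857 q6 1.73
delta mm [-0.3 -0.4 34.8] rot [ 0.12 -0.01 -1.76]
```

View pics/w2.png

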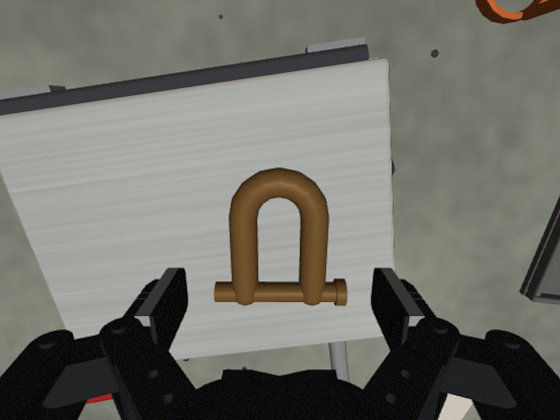

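Emit:
send_rows(deltas="1 0 0 0.012 0 0 0; 1 0 0 0.024 0 0 0; 1 0 0 0.032 0 0 0; 1 0 0 0.035 0 0 0; 1 0 0 0.035 0 0 0; 1 0 0 0.035 0 0 0")

```text
t: 3.48
ee_pos: [0.617, 0.1613, 0.1069]
eef_rot: [2.206, -2.236, -0.001]
contact_force: [0.2, -0.2, -0.6]
gripper_width: 0.0853
```

```bash
python3 - <<'E'
from h import *
import cv2
plan((0.617,0.161,0.107),-91)
c=cams.read_camera("wrist"); cv2.imwrite("pics/w3.png",c["color"][:,:,::-1])
E
```

```text
t 3.48 pos [0.617  0.1613 0.1069] yaw -90.8 tilt [-8.e-04  0.e+00 -1.e+00] F [ 0.2 -0.2 -0.6] w 0.0853 q6 1.73
delta mm [ 0.3  0.  -0.1] rot [ 0.04 -0.    0.2 ]
```

View pics/w3.png

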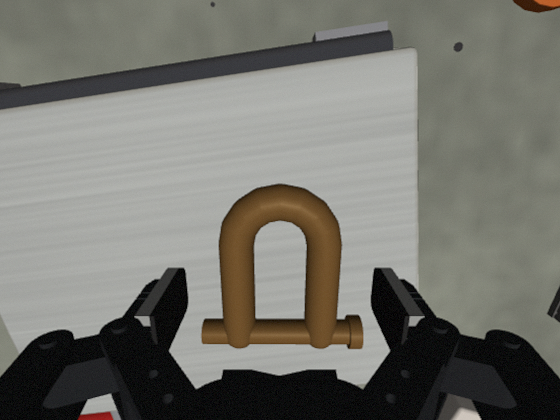

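```bash
python3 - <<'E'
from h import *
o=ctrl.get_obs(); c=wristcam(cams.read_camera("wrist"),o)
p=o["ee_pos"]
for z in (.112,.116,.125): print(z,proj(c,[[p[0]+dx,p[1]+dy,z] for dx in(-.011,.011) for dy in(-.028,.028)]).round(0).tolist())
for uv in [(203,331),(362,331),(280,184),(280,331)]: print(ray(c,uv,.116).round(4))
E
```

```text
0.112 [[336.0, 293.0], [224.0, 294.0], [338.0, 253.0], [221.0, 254.0]]
0.116 [[338.0, 297.0], [223.0, 299.0], [340.0, 257.0], [220.0, 258.0]]
0.125 [[341.0, 309.0], [220.0, 310.0], [343.0, 266.0], [216.0, 268.0]]
[0.5876 0.2008 0.116 ]
[0.5865 0.1202 0.116 ]
[0.6636 0.1608 0.116 ]
[0.5871 0.1618 0.116 ]
```

Emit:
send_rows(deltas="0.4 0 0 0 0 0 0; 0.1 0 0 0 0 0 0; -0.2 0 0 0 0 0 0; -0.5 0 0 0 0 0 0; -1 0 0 0 0 0 0; -1 0 0 0 0 0 0; -1 0 0 0 0 0 0; -1 0 0 0 0 0 0", newtons=50)

```text
t: 4.25
ee_pos: [0.6176, 0.1614, 0.1082]
eef_rot: [-2.205, 2.236, -0.001]
contact_force: [-1.4, -0.1, 6.1]
gripper_width: 0.0536
```

Emit:
send_rows(deltas="-1 0 0 -0.005 0 0 0; -1 0 0 -0.015 0 0 0; -1 0 0 -0.03 0 0 0; -1 0 0 -0.05 0 0 0; -1 0 0 -0.075 0 0 0; -1 0 0 -0.09 0 0 0; -1 0 0 -0.09 0 0 0")

```text
t: 4.83
ee_pos: [0.6198, 0.1617, 0.2017]
eef_rot: [-2.202, 2.233, -0.006]
contact_force: [-0.2, 0.6, -1.7]
gripper_width: 0.0543
```

```bash
python3 - <<'E'
from h import *
import cv2
plan((0.60,-0.175,0.20),-98)
c=cams.read_camera("wrist"); cv2.imwrite("pics/w4.png",c["color"][:,:,::-1])
c=cams.read_camera("side"); cv2.imwrite("pics/s4.png",cv2.resize(c["color"][120:260,200:350,::-1],None,fx=4,fy=4))
E
```

```text
t 4.83 pos [0.6198 0.1617 0.2017] yaw -90.8 tilt [ 0.007   0.0012 -1.    ] F [-0.2  0.6 -1.7] w 0.0543 q6 1.73
delta mm [337.   15.1   1.2] rot [-0.39  0.1   7.2 ]
```

View pics/w4.png

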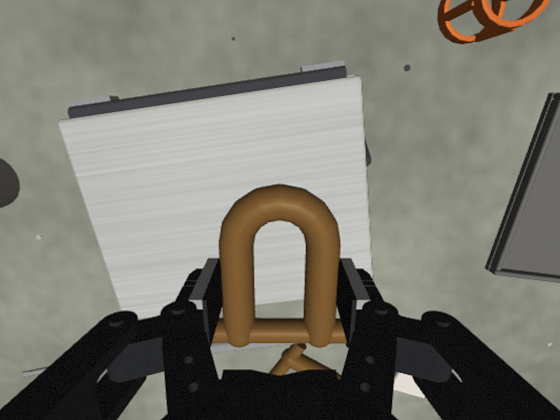

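View pics/s4.png

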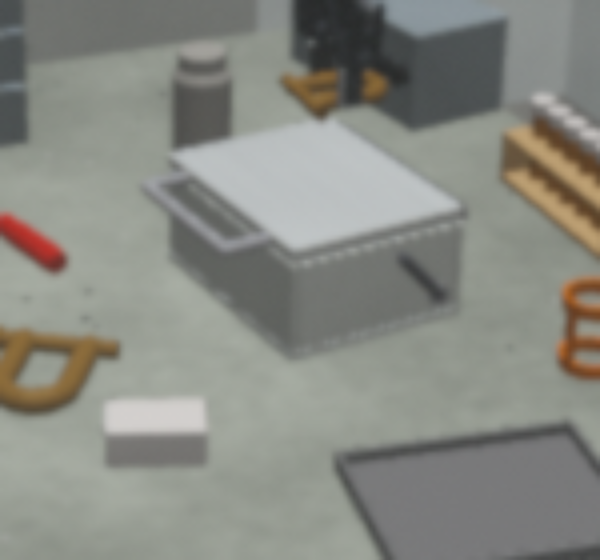

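Emit:
send_rows(deltas="-1 0.015 0.001 0 0 0 0; -1 0.045 0.003 0 0 0 0; -1 0.08 0.005 0 0 0 1; -1 0.118 0.007 0 0 0 2; -1 0.156 0.009 0 0 0 3; -1 0.194 0.01 0 0 0 4; -1 0.232 0.012 0 0 0 6; -1 0.265 0.014 0 0 0 7")

```text
t: 5.6
ee_pos: [0.5976, -0.1062, 0.1954]
eef_rot: [2.061, -2.368, -0.004]
contact_force: [-0.0, 0.9, -3.6]
gripper_width: 0.0538
```

```bash
python3 - <<'E'
from h import *
plan((0.598,-0.175,0.20),-98)
E
```

```text
t 5.6 pos [ 0.5976 -0.1062  0.1954] yaw -97.94 tilt [-3.4e-03  2.0e-04 -1.0e+00] F [-0.   0.9 -3.6] w 0.0538 q6 1.42
delta mm [68.1 -9.9 -4.6] rot [ 0.19 -0.02  0.06]
```

Emit:
send_rows(deltas="-1 0.03 -0.004 0 0 0 0; -1 0.058 -0.008 0 0 0 0; -1 0.068 -0.01 0.02 0 0 0; -1 0.068 -0.01 0.05 0 0 0; -1 0.068 -0.01 0.08 0 0 0; -1 0.068 -0.01 0.105 0 0 0; -1 0.068 -0.01 0.12 0 0 0; -1 0.068 -0.01 0.12 0 0 0")

```text
t: 6.27
ee_pos: [0.5954, -0.1712, 0.0718]
eef_rot: [2.061, -2.364, -0.015]
contact_force: [-0.7, -0.1, -2.7]
gripper_width: 0.0539
```

```bash
python3 - <<'E'
from h import *
import cv2
plan((0.598,-0.175,0.006),-98)
c=cams.read_camera("scene"); cv2.imwrite("pics/a5.png",cv2.resize(c["color"][140:270,150:300,::-1],None,fx=4,fy=4))
c=cams.read_camera("wrist"); cv2.imwrite("pics/w5.png",c["color"][:,:,::-1])
E
```

```text
t 6.27 pos [ 0.5954 -0.1712  0.0718] yaw -97.83 tilt [-0.0101  0.0039 -0.9999] F [-0.7 -0.1 -2.7] w 0.0539 q6 1.32
delta mm [ 3.6 -3.8 65.7] rot [0.6  0.14 0.17]
```

View pics/a5.png

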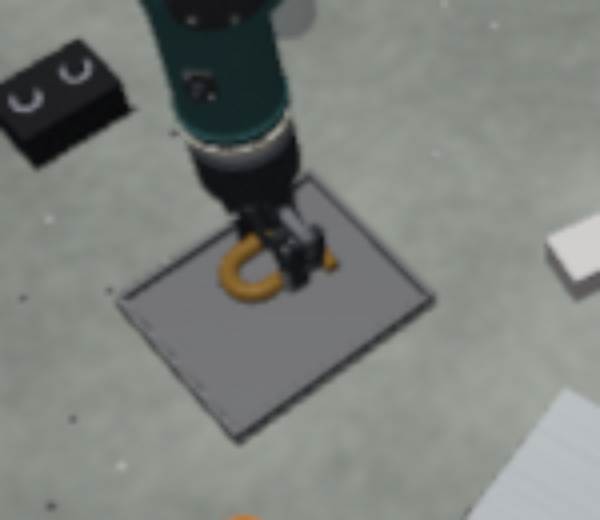

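View pics/w5.png

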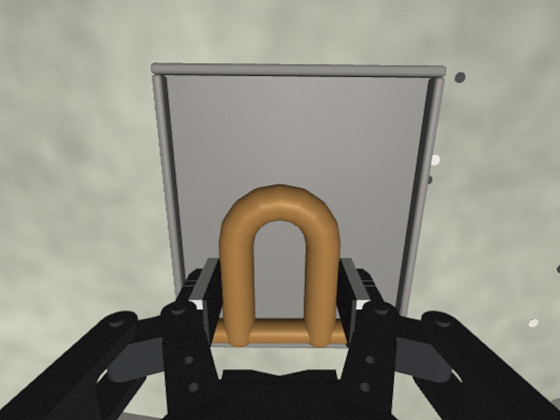

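```bash
python3 - <<'E'
from h import *
plan((0.600,-0.175,0.006),-98)
o=ctrl.get_obs(); c=wristcam(cams.read_camera("wrist"),o)
a,b=ray(c,(152,65),.018),ray(c,(446,67),.018); print(a,b)
u=(b-a)/np.linalg.norm(b-a); n=np.array([u[1],-u[0],0]); n*= -np.sign(n[0]); print((a+b)/2+n*.1, np.linalg.norm(a-b), ray(c,(280,346),.018))
E
```

```text
t 6.37 pos [ 0.5987 -0.1721  0.0758] yaw -97.82 tilt [-0.0034  0.0014 -1.    ] F [-0.6 -0.1 -2. ] w 0.0536 q6 1.32
delta mm [ 2.7 -2.  69.8] rot [0.21 0.05 0.18]
[ 0.70786721 -0.11266602  0.018     ] [ 0.68376033 -0.28056944  0.018     ]
[ 0.59682881 -0.18240588  0.018     ] 0.16962517331721325 [ 0.50062444 -0.15894338  0.018     ]
```

Emit:
send_rows(deltas="-1 0.005 -0.002 0.015 0 0 0; -1 0.006 -0.002 0.03 0 0 0; -1 0.006 -0.002 0.042 0 0 0; -1 0.006 -0.002 0.052 0 0 0; -1 0.006 -0.002 0.058 0 0 0; -1 0.006 -0.002 0.062 0 0 0; -1 0.006 -0.002 0.064 0 0 0; -1 0.006 -0.002 0.064 0 0 0")

```text
t: 7.08
ee_pos: [0.6014, -0.1783, 0.0132]
eef_rot: [2.065, -2.367, -0.0]
contact_force: [-0.8, 0.4, -2.0]
gripper_width: 0.0536
```

```bash
python3 - <<'E'
from h import *
plan((0.600,-0.178,0.006),-98)
E
```

```text
t 7.08 pos [ 0.6014 -0.1783  0.0132] yaw -97.79 tilt [-1.e-04  1.e-04 -1.e+00] F [-0.8  0.4 -2. ] w 0.0536 q6 1.31
delta mm [-0.1  1.4  7.2] rot [0.01 0.01 0.21]
```

Emit:
send_rows(deltas="-1 0 0 0.003 0 0 0; -1 0 0 0.005 0 0 0; -1 0 0 0.007 0 0 0; -1 0 0 0.007 0 0 0; -1 0 0 0.007 0 0 0")

```text
t: 7.5
ee_pos: [0.6015, -0.1785, 0.0064]
eef_rot: [-2.065, 2.367, -0.0]
contact_force: [0.4, 0.6, -1.7]
gripper_width: 0.0538
```

```bash
python3 - <<'E'
from h import *
plan((0.600,-0.178,0.006),-98)
E
```

```text
t 7.5 pos [ 0.6015 -0.1785  0.0064] yaw -97.81 tilt [ 3.e-04 -1.e-04 -1.e+00] F [ 0.4  0.6 -1.7] w 0.0538 q6 1.31
delta mm [-0.2  1.6  0.4] rot [-0.02 -0.    0.19]
```

Not touching yet; going on in 1 mm steps.

Emit:
send_rows(deltas="-1 0 0 0.001 0 0 0; -1 0 0 0.001 0 0 0; -1 0 0 0.002 0 0 0; -1 0 0 0.002 0 0 0")

```text
t: 7.83
ee_pos: [0.6015, -0.1785, 0.0062]
eef_rot: [-2.065, 2.367, -0.001]
contact_force: [-3.8, 2.5, 13.2]
gripper_width: 0.0537
```

Emit:
send_rows(deltas="-1 0 0 -0.001 0 0 0; -0.2 0 0 -0.001 0 0 0; 0.2 0 0 -0.001 0 0 0; 0.4 0 0 -0.001 0 0 0; 0.6 0 0 -0.001 0 0 0; 0.8 0 0 -0.001 0 0 0; 0.8 0 0 -0.001 0 0 0")

```text
t: 8.42
ee_pos: [0.6014, -0.1784, 0.0051]
eef_rot: [-2.065, 2.368, 0.0]
contact_force: [-0.2, -0.4, 0.3]
gripper_width: 0.0768
```

Emit:
send_rows(deltas="0.8 0 0 -0.008 0 0 0; 0.8 0 0 -0.02 0 0 0; 0.8 0 0 -0.04 0 0 0; 0.8 0 0 -0.07 0 0 0; 0.8 0 0 -0.1 0 0 0; 0.8 0 0 -0.135 0 0 0; 0.8 0 0 -0.17 0 0 0; 0.8 0 0 -0.19 0 0 0")

```text
t: 9.08
ee_pos: [0.6031, -0.1791, 0.201]
eef_rot: [-2.063, 2.365, -0.009]
contact_force: [0.1, -0.4, 0.8]
gripper_width: 0.0769
```

```bash
python3 - <<'E'
from h import *
import cv2
plan((0.491,0.188,0.19),7)
c=cams.read_camera("wrist"); cv2.imwrite("pics/w6.png",c["color"][:,:,::-1])
E
```

```text
t 9.08 pos [ 0.6031 -0.1791  0.201 ] yaw -97.8 tilt [ 0.0059 -0.0024 -1.    ] F [ 0.1 -0.4  0.8] w 0.0769 q6 1.31
delta mm [-348.5  161.     9.4] rot [  -0.17   -0.39 -104.8 ]
```

View pics/w6.png

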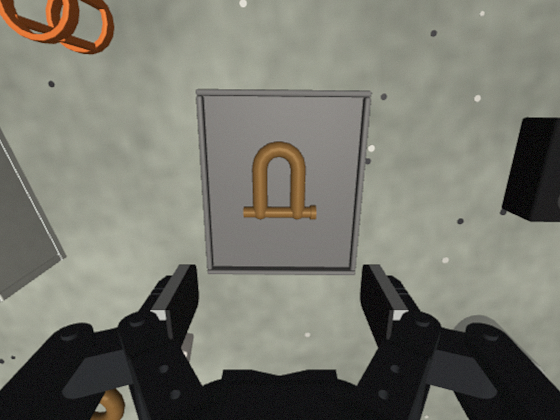

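The shackle lies flat in the middle of the tray: legs at (253–305,150–215), tray walls at 200–370 × 92–272. Next is the bar.

Emit:
send_rows(deltas="0.8 -0.022 0.01 0 0 0 -6.5; 0.4 -0.044 0.02 0 0 0 -13; 0 -0.066 0.03 0 0 0 -19.5; -0.15 -0.088 0.04 0 0 0 -26; -0.15 -0.11 0.051 0 0 0 -32.5; -0.15 -0.132 0.061 0 0 0 -39; -0.15 -0.154 0.071 0 0 0 -45.5; -0.15 -0.176 0.081 0 0 0 -52")

```text
t: 9.8
ee_pos: [0.5445, 0.008, 0.1962]
eef_rot: [-2.897, 1.215, -0.001]
contact_force: [-0.5, -0.5, 0.4]
gripper_width: 0.0361
```

```bash
python3 - <<'E'
from h import *
plan((0.491,0.188,0.20),7)
E
```

```text
t 9.8 pos [0.5445 0.008  0.1962] yaw -45.49 tilt [ 0.001  0.    -1.   ] F [-0.5 -0.5  0.4] w 0.0361 q6 0.68
delta mm [-165.9  -88.    -3.8] rot [-2.000e-02 -5.000e-02 -5.249e+01]
```

Emit:
send_rows(deltas="-0.15 -0.022 -0.012 0 0 0 -6.5; -0.15 -0.044 -0.024 0 0 0 -13; -0.15 -0.066 -0.036 -0.002 0 0 -19.5; -0.15 -0.088 -0.048 -0.004 0 0 -26; -0.15 -0.11 -0.06 -0.004 0 0 -32.5; -0.15 -0.132 -0.07 -0.004 0 0 -39; -0.15 -0.15 -0.08 -0.004 0 0 -45.5; -0.15 -0.166 -0.088 -0.004 0 0 -52")

```text
t: 10.47
ee_pos: [0.4918, 0.1888, 0.2003]
eef_rot: [-3.136, -0.18, -0.002]
contact_force: [-0.4, 0.3, 0.5]
gripper_width: 0.0364
```

```bash
python3 - <<'E'
from h import *
import cv2,pickle
cams.read_camera("scene")
plan((0.491,0.188,0.16),7)
o=ctrl.get_obs(); c=cams.read_camera("wrist"); cv2.imwrite("pics/w7.png",c["color"][:,:,::-1]); pickle.dump((o,c),open("w7.pkl","wb"))
E
```

```text
t 10.52 pos [0.4908 0.1911 0.2003] yaw 6.98 tilt [ 1.0e-04  2.6e-03 -1.0e+00] F [-1.   2.2  0. ] w 0.0363 q6 0.12
delta mm [-0.2  3.2 40.3] rot [-0.15 -0.03 -0.02]
```

View pics/w7.png

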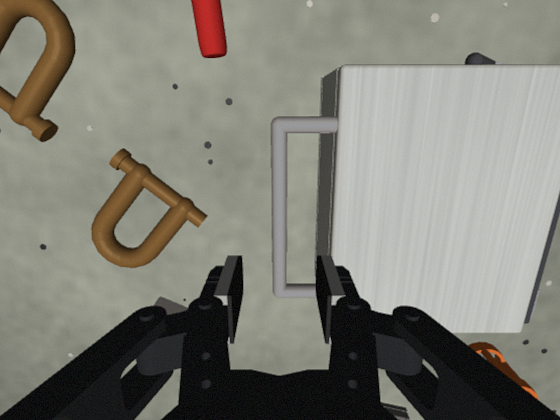

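The bar runs vertically at u≈279 from v=118 to 298, parallel to the tool; the plate edge is at u≈335.

```bash
python3 - <<'E'
from h import *
import pickle
o,c=pickle.load(open("w7.pkl","rb")); c=wristcam(c,o)
a,b=ray(c,(279,124),.1),ray(c,(280,290),.1); print(a,b,np.linalg.norm(a-b),(a+b)/2,np.degrees(np.arctan2((a-b)[1],(a-b)[0])))
e=[ray(c,(337,150),.108),ray(c,(331,270),.108)]; print(e)
h=(a+b)/2+np.array([np.cos(np.radians(7)),np.sin(np.radians(7)),0])*.217; print("hinge",h)
plan((*((a+b)/2)[:2],.2),7)
E
```

```text
[0.48267583 0.25658534 0.1       ] [0.50065555 0.11727276 0.1       ] 0.14046802847192644 [0.49166569 0.18692905 0.1       ] 97.35395586940146
[array([0.5270036 , 0.24390356, 0.108     ]), array([0.53952317, 0.14622768, 0.108     ])]
hinge [0.7070482 0.2133747 0.1      ]
t 10.57 pos [0.4915 0.1895 0.2002] yaw 6.48 tilt [ 5.0e-04  1.1e-03 -1.0e+00] F [-0.2  1.1 -0.1] w 0.0363 q6 0.12
delta mm [-0.1  2.5  0.2] rot [-0.06 -0.04 -0.52]
```

Emit:
send_rows(deltas="-0.15 0 0.0015 0.02 0 0 -0.5; -0.15 0 0.002 0.045 0 0 -0.5; -0.15 0 0.002 0.065 0 0 -0.5; -0.15 0 0.002 0.08 0 0 -0.5; -0.15 0 0.002 0.08 0 0 -0.5")

```text
t: 10.98
ee_pos: [0.4907, 0.184, 0.1171]
eef_rot: [3.135, 0.179, -0.008]
contact_force: [-1.1, -0.2, -0.1]
gripper_width: 0.0363
```

```bash
python3 - <<'E'
from h import *
import cv2
plan((0.4917,0.187,0.083),7)
c=cams.read_camera("wrist"); cv2.imwrite("pics/w8.png",c["color"][:,:,::-1])
E
```

```text
t 10.98 pos [0.4907 0.184  0.1171] yaw 6.54 tilt [-0.0047 -0.0014 -1.    ] F [-1.1 -0.2 -0.1] w 0.0363 q6 0.11
delta mm [ 1.5 -2.9 34.1] rot [ 0.05  0.28 -0.46]
```

View pics/w8.png

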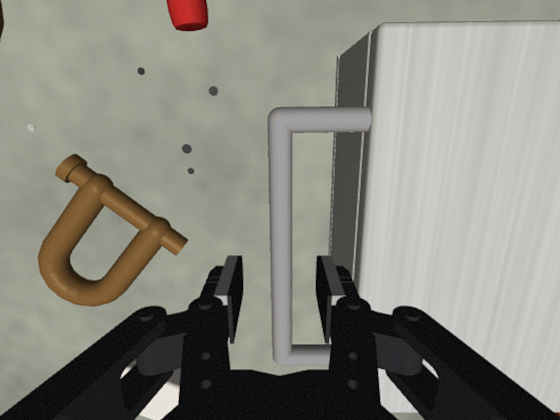

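Emit:
send_rows(deltas="-0.15 0.001 -0.001 0.012 0 0 -0.7; -0.15 0.001 -0.001 0.024 0 0 -0.7; -0.15 0.001 -0.001 0.032 0 0 -0.7; -0.15 0.001 -0.001 0.035 0 0 -0.7; -0.15 0.001 -0.001 0.035 0 0 -0.7")

```text
t: 11.45
ee_pos: [0.4936, 0.1862, 0.0845]
eef_rot: [-3.135, -0.201, 0.0]
contact_force: [-0.0, -0.1, 0.6]
gripper_width: 0.0363
```

```bash
python3 - <<'E'
from h import *
plan((0.4917,0.187,0.083),7)
E
```

```text
t 11.45 pos [0.4936 0.1862 0.0845] yaw 7.35 tilt [-2.e-04 -0.e+00 -1.e+00] F [-0.  -0.1  0.6] w 0.0363 q6 0.1
delta mm [-1.8 -1.   1.5] rot [-0.    0.01  0.35]
```

Good: free of contact and around the bar. Closing.

Emit:
send_rows(deltas="-0.4 -0.001 0 0.001 0 0 0; -0.6 -0.001 0 0.001 0 0 0; -0.8 -0.001 0 0.001 0 0 0; -1 -0.001 0 0.001 0 0 0; -1 -0.001 0 0.001 0 0 0; -1 -0.001 0 0.001 0 0 0", newtons=30)

```text
t: 11.95
ee_pos: [0.4914, 0.1862, 0.0837]
eef_rot: [3.135, 0.203, -0.003]
contact_force: [-3.5, -0.2, 6.1]
gripper_width: 0.0108
```

```bash
python3 - <<'E'
from h import *
plan((0.4917,0.187,0.083),7)
E
```

```text
t 11.95 pos [0.4914 0.1862 0.0837] yaw 7.39 tilt [-1.8e-03 -3.0e-04 -1.0e+00] F [-3.5 -0.2  6.1] w 0.0108 q6 0.1
delta mm [ 0.4 -0.8  0.7] rot [0.   0.1  0.39]
```

Emit:
send_rows(deltas="-1 0.0002 0 -0.0095 0 0 0; -1 0.0008 0 -0.0189 0 0 0; -1 0.0019 0 -0.0283 0 0 0; -1 0.0033 0 -0.0377 0 0 0; -1 0.0051 0 -0.047 0 0 0; -1 0.0074 0 -0.0562 0 0 0; -1 0.0100 0 -0.0653 0 0 0; -1 0.0131 0 -0.0742 0 0 0", newtons=40)

```text
t: 12.62
ee_pos: [0.5037, 0.1877, 0.1583]
eef_rot: [3.135, 0.203, -0.006]
contact_force: [-7.5, -1.0, -0.3]
gripper_width: 0.0106
```

```bash
cat >> h.py <<'E'
def cov(H=(0.7066,0.2138),yaw=7.2,off=0.0163):
    o=ctrl.get_obs(); u=np.array([np.cos(np.radians(yaw)),np.sin(np.radians(yaw))])
    r=(np.array(H)-o["ee_pos"][:2])@u; h=o["ee_pos"][2]+off-.1
    print("t",round(o["t"],2),"th",np.degrees(np.arctan2(h,r)).round(2),"r",np.hypot(h,r).round(4),"F",o["contact_force"].round(1),"M",o["moment"].round(2),"w",round(o["gripper_width"],4),"pos",o["ee_pos"].round(4))
E
python3 - <<'E'
from h import *
import cv2
cov()
plan((0.4917,0.187,0.083),7.3)
c=cams.read_camera("side"); cv2.imwrite("pics/s9.png",cv2.resize(c["color"][60:260,150:350,::-1],None,fx=3,fy=3))
cov()
E
```

```text
t 12.62 th 20.03 r 0.2178 F [-7.5 -1.  -0.3] M [-0.19  1.43 -0.03] w 0.0106 pos [0.5037 0.1877 0.1583]
t 12.62 pos [0.5037 0.1877 0.1583] yaw 7.4 tilt [-3.5e-03 -6.0e-04 -1.0e+00] F [-7.5 -1.  -0.3] w 0.0106 q6 0.1
delta mm [-11.7  -0.8  75.4] rot [0.01 0.21 0.1 ]
t 12.67 th 20.49 r 0.2178 F [-9.3 -2.5  2.7] M [-0.25  1.8  -0.01] w 0.0105 pos [0.5043 0.1878 0.1599]
```

View pics/s9.png

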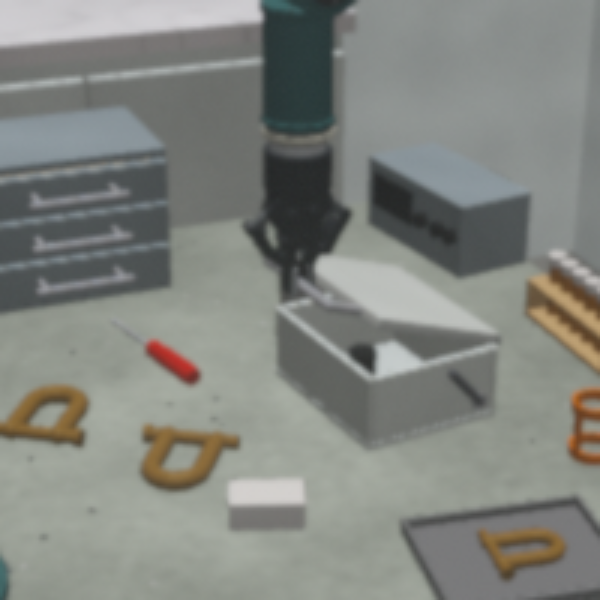

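The cover is at about 20°, held well. The small reaction (−9 N) says I'm about 1 mm too far toward the hinge, so I correct that and go on.

Emit:
send_rows(deltas="-1 0.0027 0 -0.0088 0 0 0; -1 0.0062 0 -0.0175 0 0 0; -1 0.0104 0 -0.026 0 0 0; -1 0.015 0 -0.0343 0 0 0; -1 0.0199 0 -0.0424 0 0 0; -1 0.0251 0 -0.0503 0 0 0; -1 0.0307 0 -0.0579 0 0 0; -1 0.0367 0 -0.0653 0 0 0")

```text
t: 13.33
ee_pos: [0.5393, 0.1922, 0.2243]
eef_rot: [3.134, 0.203, -0.008]
contact_force: [-12.5, -2.0, 5.8]
gripper_width: 0.0104
```

```bash
python3 - <<'E'
from h import *
cov(); plan((0.4917,0.187,0.083),7.3)
E
```

```text
t 13.33 th 39.82 r 0.2196 F [-12.5  -2.    5.8] M [-0.44  2.26 -0.09] w 0.0104 pos [0.5393 0.1922 0.2243]
t 13.33 pos [0.5393 0.1922 0.2243] yaw 7.41 tilt [-0.0051 -0.0011 -1.    ] F [-12.5  -2.    5.8] w 0.0104 q6 0.09
delta mm [-47.2  -1.1 141.6] rot [0.03 0.3  0.11]
```

Emit:
send_rows(deltas="-1 0.0049 0 -0.0081 0 0 0; -1 0.0115 0 -0.0149 0 0 0; -1 0.0183 0 -0.0215 0 0 0; -1 0.0254 0 -0.0277 0 0 0; -1 0.0328 0 -0.0337 0 0 0; -1 0.0404 0 -0.0393 0 0 0; -1 0.0483 0 -0.0445 0 0 0; -1 0.0515 0 -0.0465 0 0 0")

```text
t: 14.0
ee_pos: [0.595, 0.1992, 0.2739]
eef_rot: [3.135, 0.202, 0.008]
contact_force: [-6.7, -1.9, 10.9]
gripper_width: 0.0101
```

```bash
python3 - <<'E'
from h import *
import cv2
cov(); plan((0.4917,0.187,0.083),7.3)
c=cams.read_camera("side"); cv2.imwrite("pics/s10.png",cv2.resize(c["color"][60:260,150:350,::-1],None,fx=3,fy=3))
c=cams.read_camera("wrist"); cv2.imwrite("pics/w10.png",c["color"][:,:,::-1])
cov()
E
```

```text
t 14.0 th 59.37 r 0.221 F [-6.7 -1.9 10.9] M [-0.44  1.5  -0.07] w 0.0101 pos [0.595  0.1992 0.2739]
t 14.0 pos [0.595  0.1992 0.2739] yaw 7.38 tilt [ 5.e-03  2.e-04 -1.e+00] F [-6.7 -1.9 10.9] w 0.0101 q6 0.08
delta mm [-104.9   -1.3  190.3] rot [ 0.02 -0.28  0.08]
t 14.1 th 59.5 r 0.2207 F [-5.7 -2.3 10.7] M [-0.3   0.87 -0.09] w 0.0105 pos [0.5955 0.1993 0.2739]
```

View pics/s10.png

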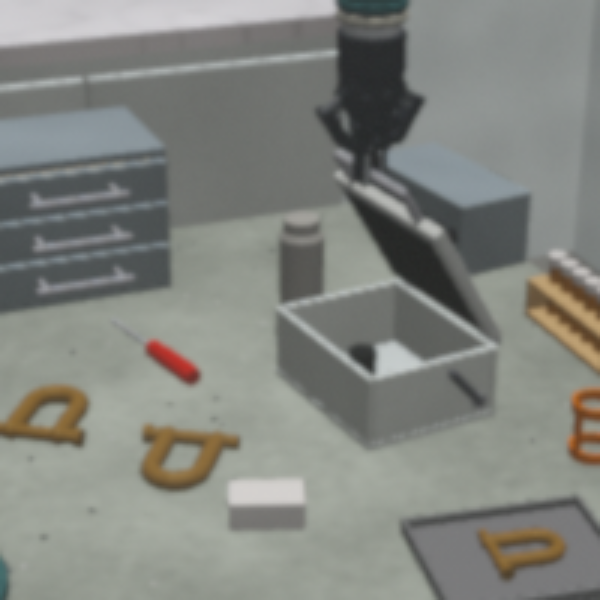

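View pics/w10.png

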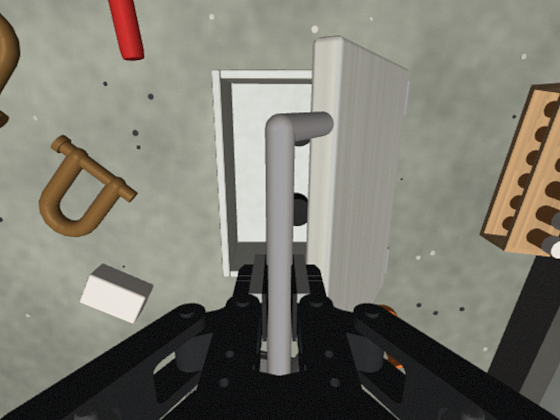

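```bash
cat >> h.py <<'E'
def overlay(name,fn,ths,H=(0.7066,0.2138),yaw=7.2,crop=None,f=1):
    import cv2
    o=ctrl.get_obs(); c=cams.read_camera(name)
    if name=="wrist": c=wristcam(c,o)
    u=np.array([np.cos(np.radians(yaw)),np.sin(np.radians(yaw)),0]); v=np.array([-u[1],u[0],0]); h=np.array([*H,.1])
    im=np.ascontiguousarray(c["color"][:,:,::-1]); x0,y0,x1,y1=crop or (0,0,560,420)
    im=cv2.resize(im[y0:y1,x0:x1],None,fx=f,fy=f,interpolation=cv2.INTER_CUBIC)
    for th,col in zip(ths,[(0,0,255),(0,255,0),(255,0,0)]):
        a=np.radians(th); r=-u*np.cos(a)+np.array([0,0,np.sin(a)]); n=u*np.sin(a)+np.array([0,0,np.cos(a)])
        def P(L): return (((proj(c,L)-[x0,y0])+.5)*f-.5).round().astype(np.int32)
        cv2.polylines(im,[P([h+r*ra+n*.008+v*y for ra,y in((.002,.11),(.002,-.11),(.175,-.11),(.175,.11))])],True,col,1)
        cv2.polylines(im,[P([h+r*.175-n*.008+v*y for y in(.11,-.11)])],False,col,1)
        cv2.polylines(im,[P([h+r*.217+v*y for y in(.07,-.07)])],False,col,1)
    cv2.imwrite(fn,im)
E
python3 - <<'E'
from h import *
overlay("side","pics/o1.png",[55,59],crop=(230,90,350,200),f=6)
overlay("wrist","pics/o2.png",[55,59])
cov()
E
```

```text
t 14.2 th 59.36 r 0.2207 F [-5.1 -2.2  9.8] M [-0.34  0.9  -0.06] w 0.0103 pos [0.5951 0.1992 0.2736]
```

View pics/o1.png

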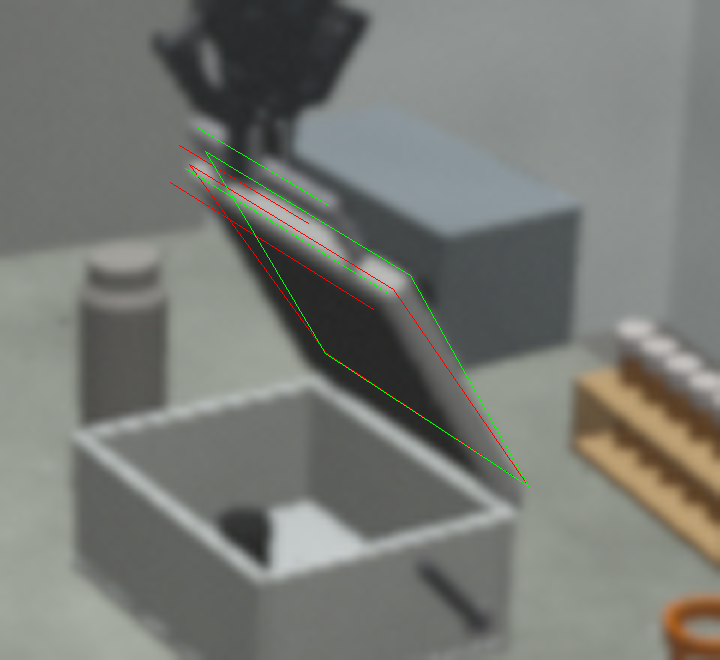

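View pics/o2.png

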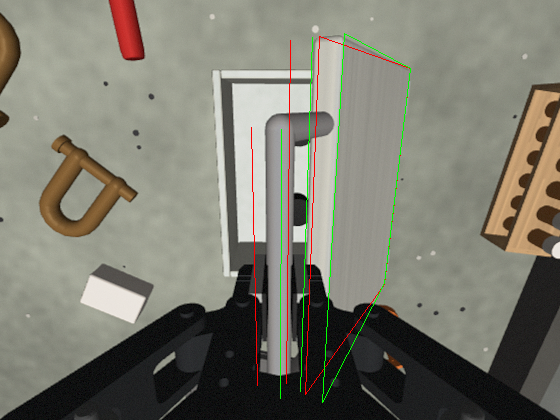

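The overlay matches 59° in both views (green on the plate edges, red 55° off), so the cover has passed 55°. Now back down to about 44°.

Emit:
send_rows(deltas="-1 -0.0067 0 0.0037 0 0 0; -1 -0.0131 0 0.0078 0 0 0; -1 -0.0193 0 0.0122 0 0 0; -1 -0.0252 0 0.017 0 0 0; -1 -0.031 0 0.0219 0 0 0; -1 -0.0366 0 0.027 0 0 0; -1 -0.042 0 0.0323 0 0 0; -1 -0.0446 0 0.035 0 0 0")

```text
t: 14.87
ee_pos: [0.5492, 0.1935, 0.2348]
eef_rot: [-3.135, -0.203, -0.004]
contact_force: [-0.1, 0.3, 1.5]
gripper_width: 0.0102
```

Emit:
send_rows(deltas="-1 0 0 0 0 0 0; -1 0 0 0 0 0 0; -1 0 0 0 0 0 0; -1 0 0 0 0 0 0; -1 0 0 0 0 0 0; -1 0 0 0 0 0 0")

```text
t: 15.37
ee_pos: [0.5489, 0.1935, 0.2344]
eef_rot: [3.135, 0.203, 0.0]
contact_force: [-1.8, -2.2, 1.8]
gripper_width: 0.0102
```

```bash
python3 - <<'E'
from h import *
cov()
overlay("side","pics/o3.png",[40,44,48],crop=(210,100,330,210),f=5)
overlay("wrist","pics/o4.png",[40,44,48])
overlay("scene","pics/o5.png",[44],crop=(150,140,410,340),f=3)
cov(); print(ctrl.get_obs()["joint_velocities"].round(3))
E
```

```text
t 15.37 th 43.46 r 0.2191 F [-1.8 -2.2  1.8] M [-0.43  0.04 -0.03] w 0.0102 pos [0.5489 0.1935 0.2344]
t 15.52 th 43.44 r 0.2191 F [-0.9 -3.7  1.8] M [-0.5   0.01 -0.01] w 0.0101 pos [0.5488 0.1935 0.2343]
[ 0.001 -0.     0.     0.    -0.003  0.   ]
```

View pics/o3.png

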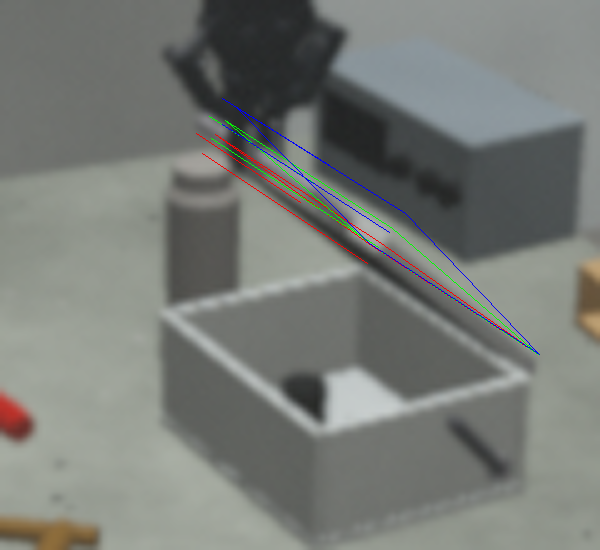

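View pics/o4.png

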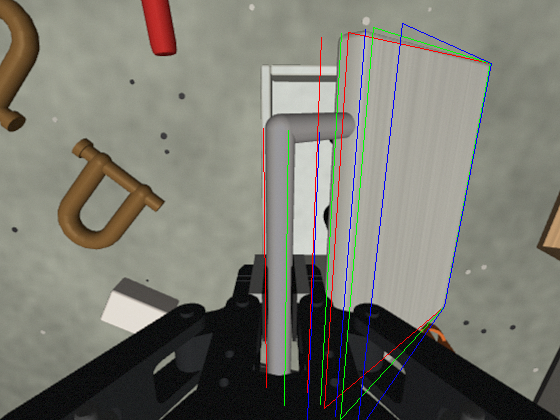

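View pics/o5.png

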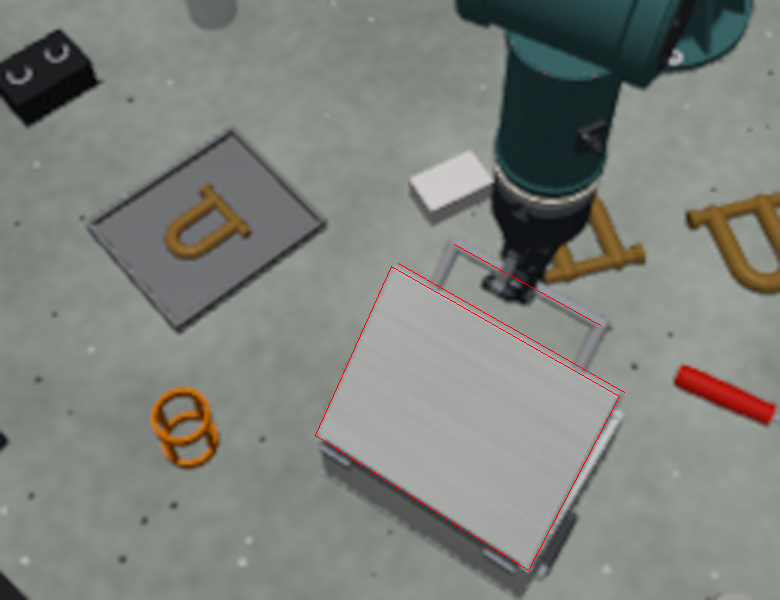

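Overlays in all three views put the cover at about 43°; I nudge it up 1° toward the middle of the band and hold.

Emit:
send_rows(deltas="-1 0.0013 0 -0.0014 0 0 0; -1 0.0026 0 -0.0028 0 0 0; -1 0.0026 0 -0.0028 0 0 0; -1 0.0026 0 -0.0028 0 0 0; -1 0.0026 0 -0.0028 0 0 0; -1 0.0026 0 -0.0028 0 0 0; -1 0.0026 0 -0.0028 0 0 0; -1 0.0026 0 -0.0028 0 0 0")

```text
t: 16.18
ee_pos: [0.5514, 0.1938, 0.2371]
eef_rot: [3.135, 0.203, 0.0]
contact_force: [-0.2, -4.1, 1.1]
gripper_width: 0.0105
```

```bash
python3 - <<'E'
from h import *
cov(); overlay("wrist","pics/o6.png",[42,44,46]); cov()
print(ctrl.get_obs()["joint_velocities"].round(3))
E
```

```text
t 16.18 th 44.43 r 0.2192 F [-0.2 -4.1  1.1] M [-0.67 -0.16 -0.03] w 0.0105 pos [0.5514 0.1938 0.2371]
t 16.23 th 44.43 r 0.2191 F [ 0.5 -3.8  1.6] M [-0.65 -0.12 -0.03] w 0.0104 pos [0.5514 0.1938 0.2371]
[-0.002  0.001 -0.001  0.001 -0.001 -0.   ]
```

View pics/o6.png

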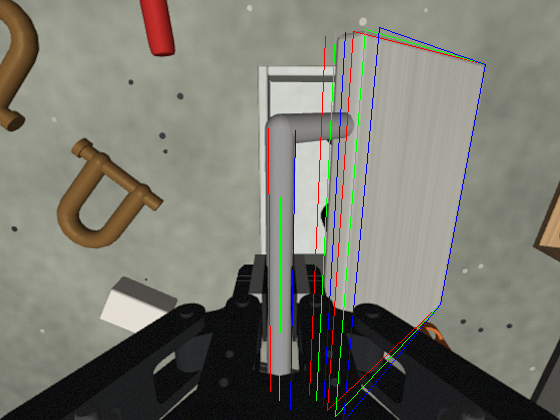

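The 44° line (green) lies on the bar axis and the plate edges, and the arm is still. Handing in.

```bash
python3 -c "
from station import ctrl
print(ctrl.hand_in())"
```

```text
the job is handed in; nothing more can be done
None
```

I took the small bronze shackle off the cover and set it down flat in the middle of the shallow grey tray, releasing it only once it was touching the floor. I then raised the cover by its bar to about 59°, lowered it again, and handed in while still gripping it at about 44°.

- **Cover angle:** the last checks gave 44.4° from the arm pose and about 44° from the wrist overlay. The bar radius came out about 2 mm over the stated 217 mm, so the angle is good to roughly 1°. An earlier overlay read about 43° where the arm pose gave 43.4°, so I raised the cover by 1°.
- **Hold:** joint speeds were practically zero and the outside force was about 4 N. The fingers read 10.4 mm on the 12 mm bar, the same as throughout the grip.
- **Shackle and bench:** the wrist and scene pictures show the shackle flat in the tray. The other objects in view showed no sign of having been moved.
- **Limits:** about 16 s of the 56 s were used, and the highest force I read was about 14 N.

No check failed.

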